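# Unlock the safety cap of the thinner tin

## Task

On the finishing bench, unlock the red push-and-turn safety cap of the blue square tin: press the cap firmly down and, while it is down, turn it anticlockwise (seen from above) past its catch, then let go so that it springs back up in the open position. The amber round bottle next to it has the same red cap: leave that one shut.

Things in the scene. Friction and masses are not known exactly. Their poses are not given: they have to be found in the camera images.
- tin_cap_mid (a point): Centre of the blue tin's red cap, an upright cylinder 46 mm across, 28 mm high, half-way up its axis (about 180 mm above the bench). z up; x along the white line on its top, turning with it. Grip it across any diameter from above: 24 mm free between its rim and the tin's top (122 x 92 mm, 142 mm high; collar 36 mm across reaches 150 mm). The tin is held fast in a plywood cradle.
- tin_cap (a joint): Turn of the tin's cap in rad: 0 locked, growing anticlockwise seen from above, end stop at 1.25. With the cap up a catch stops it at about 0.07; pressed down 4 mm or more it turns freely (0.04 N m of friction). The catch is passed at about 0.91: let go beyond that, the cap springs up, unlocked. Aim for 1.1 (white line to the green dot).
- tin_press (a joint): How far the tin's cap is pressed down, in m: 0 up, 0.007 at its lower stop. A spring holds it up: 5 N to start, 10.5 N at 4 mm (where the catch clears), 14.5 N fully down. Let go between 0.1 and 0.9 rad of turn, the cap stays caught down at about 0.004.
- jug_cap (a joint): Turn of the like red cap on the amber round bottle (90 mm across, same height and cradle), in rad: 0 locked. It must stay locked. Bottle and tin stand side by side, either one on the left.
There are look-alikes about, which are no part of the job. Leave any yellow look-alike of the part that bears tin_cap_mid alone.

How it is judged:
On the way, in this order (a step that is already met when the one before it is completed fails the run):
1. the tin's cap is pressed down (value of joint tin_press above 0.0035 m), for 0.05 s.
2. the tin's cap is turned past its catch (value of joint tin_cap above 0.92 rad), for 0.05 s.
At the end, for the whole second after the job is handed in: The tin's cap stands turned past its catch (more than 0.9 rad anticlockwise) and has sprung back up (pressed less than 1.5 mm); the amber bottle's cap is still locked (turned less than 0.2 rad) (value of joint tin_cap above 0.9 rad and value of joint tin_press below 0.0015 m and value of joint jug_cap below 0.2 rad); the robot touches nothing.
It fails at once if the amber bottle's cap was unlocked (value of joint jug_cap above 0.4 rad).
It also fails if it takes over 32 s, if anything falls off the work surface, if the arm or the gripper's body presses on something with over 40 N, if the wrist force passes 120 N, or if a joint passes its speed limit or range.

## Robot

A 7-joint arm with a two-finger parallel gripper is mounted at the origin on the work surface. World frame = base frame: x ahead of the robot, y to its left, z up, the work surface at z = 0. Lengths are in m, angles in rad, forces in N, time in s.
With the tool pointing down it reaches from about 0.4 to 0.85 m from the base axis. Payload 10.4 kg.
Tool frame: the origin (TCP) lies on the centre line of the jaws, within the pads' length; the fingertips stand 25 mm ahead of it and the grasp point (between the pads) lies 6 mm ahead of it (r.tcp_to_tips is the distance from the TCP to the fingertips, in m); z points along the fingers, y is the line along which they close (so a half turn about z gives the same grasp; the last joint's range is limited). The gripper opens to 85 mm and grips with 20 to 120 N. Pads are 22 mm wide; open, the fingers measure 114 mm over their backs; the gripper's body (76 mm by 85 mm) begins 54 mm behind the grasp point. The pads swing forward as they close: fully open they stand 13 mm farther back than shut.
Start: joints at [-1.262, 0.332, -0.065, 1.46, 0.022, 1.35, -0.088], TCP at [0.204, 0.591, 0.256] pointing down, gripper open.
Joint ranges: [-2.6, 2.6], [-0.5, 2.12], [-1.47, 1.34], [0.16, 2.42], [-1.27, 4.41], [0.06, 2.06], [-2.6, 2.6]. Speed limits (rad/s): [2.22, 2.22, 2.79, 2.79, 3.14, 3.14, 3.14].

## Interface

Orientations are given as a rotation vector (axis times angle).
In Python, from rig import get_obs, snapshot, calibration, workorder, r gives the robot as it stands.
- The arm moves only by the shell command python3 -m creep 'ROWS' [FORCE]. ROWS is JSON, a list of rows, each an object of numbers: "gripper": the finger opening in cm, from 0 to 8.54; "x", "y", "z": the shift along the tool's x, y, z in cm; "yaw": the turn about the tool's z in rad. In form: [{"gripper": .., "x": .., "y": .., "z": .., "yaw": ..}, ...]. A call has 1 to 12 rows; each row is the pose to reach, as a shift and turn from the pose commanded when the call began, along the tool's axes at that moment; what a row does not reach only later rows make up. A row lasts 1/10 s, in which the tool goes at most 50 mm and 8.59 degrees, less where a joint would pass 70% of its speed; a pose out of reach is approached as far as the arm can. A call with a gripper value outside its range is refused whole. The fingers move at their own pace and stop on an object; FORCE is the grip in N (left out, the last holds). Time passes only in rows, so rows that repeat a pose let the fingers close. It gives the time, the measured TCP pose, the force, the opening and the grip force at its end, in the units of the state.
- get_obs(): the state, without advancing time (a new reading comes with each control period).
- snapshot(name): name is "side" or "top"; returns the picture (400x640x3 uint8, red, green, blue); there is no depth.
- calibration(name): a dict with "mtx" (3x3 intrinsics, pixels), "view" (4x4, takes a point from world to camera coordinates). Camera axes: x right, y up, looking along -z (the intrinsics and any distortion apply to the point x, -y, -z); pixel columns grow to the right and rows downward; lengths in m; the calibration is good to about 2 mm. A picture is of the moment at which its call begins. calibration takes no time and is no camera call.
- workorder.job_done(): hands the job in; it is judged then, once.
The state is a dict: "clock": time; "joint_pos": joint angles; "qvel": joint speeds; "joint_efforts": joint torques, N m; "position": TCP position; "tool_rot": TCP orientation; "contact_force": force on the tool from outside, world axes, zero at the start; "moment": the same for the moment, N m; "opening": finger opening in m; "gripper_force": force on a finger pad.
Only numpy, scipy, OpenCV 4.12 (cv2) and the standard library are available. Lean on these libraries where they do the work, as an engineer would, in place of code of your own. Each camera call takes 0.05 s, during which the arm holds its last target. There are 200 camera calls.

## Working session

There is one attempt and no reset: what is moved stays moved. The work goes in short steps, Python scripts to look and compute and a shell command to move; the robot and the scene stay as the last step left them, time stands still between calls to the robot, and variables do not carry over. Pictures are saved under pics/ and viewed, at most 10 in all, crops included, and the job is handed in when it is done.

```bash
ls; mkdir -p pics
python3 - <<'E'
from rig import get_obs, snapshot, calibration, r
import cv2, numpy as np
for n in ("side","top"):
    im=snapshot(n); cv2.imwrite(f"pics/{n}0.png",im[:,:,::-1])
    c=calibration(n); print(n,{k:np.round(v,4).tolist() for k,v in c.items()})
o=get_obs(); print(o["clock"],o["position"],o["tool_rot"],o["contact_force"],o["opening"])
E
```

```text
pics
side {'mtx': [[363.987, 0.0, 317.5082], [0.0, 363.987, 192.1458], [0.0, 0.0, 1.0]], 'view': [[0.9653, -0.2609, 0.0057, -0.4353], [0.2003, 0.7545, 0.625, -0.1525], [-0.1673, -0.6022, 0.7806, -0.7104], [0.0, 0.0, 0.0, 1.0]]}
top {'mtx': [[510.7425, 0.0, 323.243], [0.0, 510.7425, 213.6987], [0.0, 0.0, 1.0]], 'view': [[-0.0049, -1.0, -0.0021, -0.0251], [0.9817, -0.0052, 0.1906, -0.447], [-0.1906, -0.0012, 0.9817, -0.9855], [0.0, 0.0, 0.0, 1.0]]}
0.1 [0.20350611 0.59063242 0.25560284] [-5.18751124e-01 -3.09831672e+00  1.97718391e-03] [-0.72347101 -0.34733028  0.28499177] 0.08525873485991926
```

View pics/top0.png

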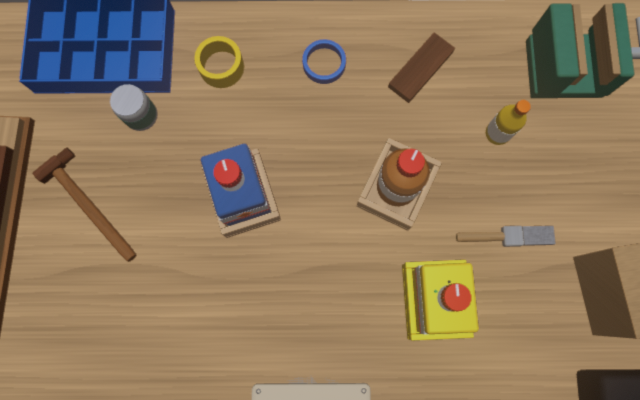

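View pics/side0.png

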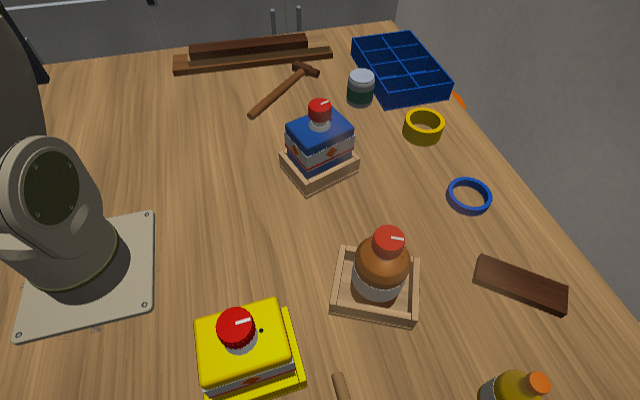

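Red caps in the top view: (227,172) is on the blue square tin, (411,160) on the amber round bottle, and (456,297) on the yellow look-alike tin. In the side view they are at (319,110), (389,240) and (235,327). The target is the one on the blue tin at (227,172). I'll measure it and check it in a crop.

```bash
cat > h.py <<'E'
from rig import get_obs, snapshot, calibration, r
import cv2, numpy as np
def ray(n,uv):
    c=calibration(n); V=np.array(c["view"]); R,t=V[:3,:3],V[:3,3]
    p=cv2.undistortPoints(np.array([[uv]],float),np.array(c["mtx"]),np.array(c["dist"]) if "dist" in c else None)[0,0]
    return -R.T@t, R.T@np.array([p[0],-p[1],-1])
def onz(n,uv,z):
    o,d=ray(n,uv); return o+d*(z-o[2])/d[2]
def pix(n,P):
    c=calibration(n);V=np.array(c["view"]); q=V[:3,:3]@P+V[:3,3]; q=np.array(c["mtx"])@[q[0],-q[1],-q[2]]; return q[:2]/q[2]
def caps(n,im):
    h=cv2.cvtColor(im,cv2.COLOR_RGB2HSV)
    m=cv2.inRange(h,(0,150,80),(5,255,255))|cv2.inRange(h,(174,150,80),(180,255,255))
    return m
E
python3 - <<'E'
from h import *
for n,uv in (("top",(227,172)),("side",(319,110))):
    im=cv2.imread(f"pics/{n}0.png")[:,:,::-1].copy()
    m=caps(n,im)
    cs,_=cv2.findContours(m,cv2.RETR_EXTERNAL,cv2.CHAIN_APPROX_NONE)
    for c in cs:
        if cv2.contourArea(c)<100: continue
        hull=cv2.convexHull(c); M=cv2.moments(hull); ce=np.array([M["m10"],M["m01"]])/M["m00"]
        print(n,ce.round(1),cv2.boundingRect(c),"mid-height",onz(n,ce,.180).round(4))
    u,v=uv; w=im[v-30:v+30,u-30:u+30]
    cv2.imwrite(f"pics/crop_{n}.png",cv2.resize(w[:,:,::-1],None,fx=7,fy=7,interpolation=cv2.INTER_CUBIC))
    # white line
    g=(w.min(2)>150).astype(np.uint8); 
    k,l,s,ct=cv2.connectedComponentsWithStats(g)
    for i in range(1,k): print("white",ct[i]+[u-30,v-30],s[i,4])
# top-bottom rays
cs=[c for c in cv2.findContours(caps("top",cv2.imread("pics/top0.png")[:,:,::-1].copy()),0,1)[0]]
a=cv2.imread("pics/crop_top.png");b=cv2.imread("pics/crop_side.png"); cv2.imwrite("pics/crop.png",np.hstack([a[:400,:400],b[:400,:400]]))
R=cv2.Rodrigues(get_obs()["tool_rot"])[0]; print(R.round(3))
E
```

```text
top [456.8 296.8] (445, 285, 25, 25) mid-height [ 0.2763 -0.2521  0.18  ]
top [227.  172.3] (214, 159, 27, 27) mid-height [0.4957 0.1424 0.18  ]
top [410.8 161.4] (398, 149, 27, 26) mid-height [ 0.514  -0.1833  0.18  ]
white [224.         164.58333333] 24
side [234.2 325.9] (216, 307, 38, 39) mid-height [ 0.2725 -0.2467  0.18  ]
side [388.9 237.5] (373, 225, 32, 26) mid-height [ 0.5146 -0.1746  0.18  ]
side [319.6 106.5] (308, 98, 23, 18) mid-height [0.496 0.154 0.18 ]
white [323.88888889 102.33333333] 9
[[-0.945  0.326 -0.   ]
 [ 0.326  0.945 -0.001]
 [-0.    -0.001 -1.   ]]
```

View pics/crop.png

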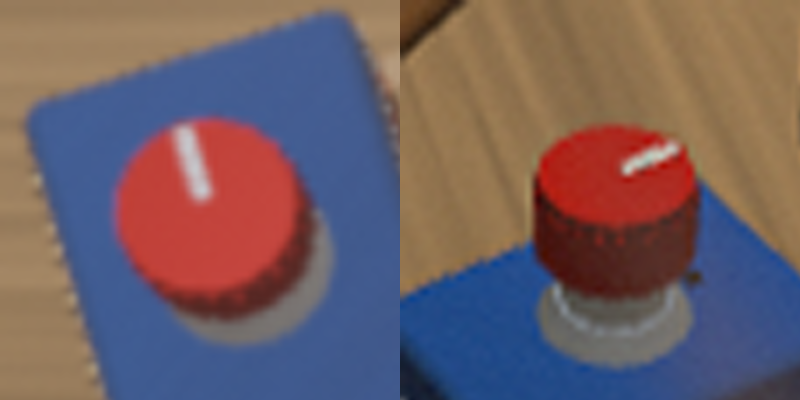

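The crop confirms it: the red cap at top (227,172) and side (319,105) sits on the blue square tin, with the white line pointing up and slightly left (top view). Next I'll triangulate the cap's top face from both views.

Run:
```python
from h import *
P=[]
for n in ("top","side"):
    im=cv2.imread(f"pics/{n}0.png")[:,:,::-1].copy()
    u,v=dict(top=(227,172),side=(319,105))[n]
    m=np.zeros(im.shape[:2],np.uint8); s=np.s_[v-25:v+25,u-25:u+25]
    w=im[s].astype(int); m[s]=((w[...,0]>165)&(w[...,2]<90)|(w.min(2)>140)&(np.hypot(*np.mgrid[-25:25,-25:25])<13))*255
    c=max(cv2.findContours(m,0,1)[0],key=cv2.contourArea); e=cv2.fitEllipse(cv2.convexHull(c)); print(n,e, onz(n,e[0],.194).round(4))
    P.append(ray(n,e[0]))
(o1,d1),(o2,d2)=P
t=np.linalg.lstsq(np.c_[d1,-d2],o2-o1,rcond=None)[0]; a,b=o1+d1*t[0],o2+d2*t[1]; print("tri",a,b)
o=get_obs(); R=cv2.Rodrigues(o["tool_rot"])[0]
xy=onz("top",P and cv2.fitEllipse(cv2.convexHull(c))[0],.194) if 0 else (a+b)/2
print("shift cm",R.T@(np.array([xy[0],xy[1],.256])-o["position"])*100, r.tcp_to_tips)
```

```text
top ((226.1302490234375, 171.0808563232422), (23.36123275756836, 25.51255989074707), 61.57794952392578) [0.4941 0.1412 0.194 ]
side ((319.48297119140625, 104.43854522705078), (12.967843055725098, 21.70305824279785), 90.31243133544922) [0.4925 0.143  0.194 ]
tri [0.49344202 0.14074746 0.19617027] [0.4919182  0.14084563 0.19575803]
shift cm [-4.19927929e+01 -3.31111173e+01  4.79135364e-03] 0.025
```

```bash
python3 -m creep '[{"x":-4,"y":-3.1,"z":-1},{"x":-8,"y":-6.3,"z":-1},{"x":-12,"y":-9.5,"z":-1},{"x":-16,"y":-12.6,"z":-1},{"x":-20,"y":-15.8,"z":-1},{"x":-24,"y":-18.9,"z":-1},{"x":-28,"y":-22.1,"z":-1},{"x":-32,"y":-25.2,"z":-1},{"x":-36,"y":-28.4,"z":-1},{"x":-40,"y":-31.5,"z":-1},{"x":-42.05,"y":-33.05,"z":0},{"x":-42.05,"y":-33.05,"z":0}]'
python3 - <<'E'
from h import *
o=get_obs(); R=cv2.Rodrigues(o["tool_rot"])[0]
print(o["clock"],o["position"],o["joint_pos"],o["contact_force"]); print(R.round(3)); print(R.T@(np.array([.4935,.1415,.190])-o["position"])*100)
cv2.imwrite("pics/t1.png",np.hstack([cv2.resize(snapshot("top")[80:280,120:320],(400,400)),cv2.resize(snapshot("side")[20:220,220:420],(400,400))])[:,:,::-1])
E
```

```text
0.1 [0.20350611 0.59063242 0.25560284] [-1.26160727  0.332826   -0.06466999  1.46081909  0.02159588  1.34991001
 -0.08848263] [-0.72347101 -0.34733028  0.28499177]
[[-0.945  0.326 -0.   ]
 [ 0.326  0.945 -0.001]
 [-0.    -0.001 -1.   ]]
[-42.04698982 -33.0095469    6.60467141]invalid input
```

View pics/t1.png

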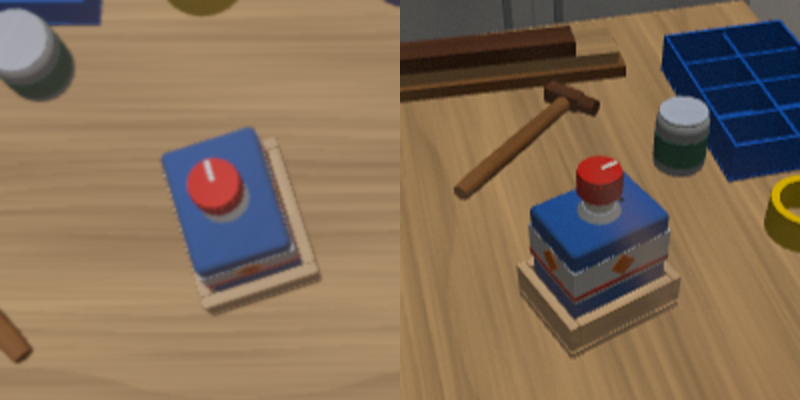

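The picture shows an unchanged scene. The move was refused, so the rows probably need every key.

```bash
python3 -m creep '[{"gripper":8.5,"x":-4,"y":-3.1,"z":-1,"yaw":0},{"gripper":8.5,"x":-8,"y":-6.3,"z":-1,"yaw":0},{"gripper":8.5,"x":-12,"y":-9.5,"z":-1,"yaw":0},{"gripper":8.5,"x":-16,"y":-12.6,"z":-1,"yaw":0},{"gripper":8.5,"x":-20,"y":-15.8,"z":-1,"yaw":0},{"gripper":8.5,"x":-24,"y":-18.9,"z":-1,"yaw":0},{"gripper":8.5,"x":-28,"y":-22.1,"z":-1,"yaw":0},{"gripper":8.5,"x":-32,"y":-25.2,"z":-1,"yaw":0},{"gripper":8.5,"x":-36,"y":-28.4,"z":-1,"yaw":0},{"gripper":8.5,"x":-40,"y":-31.5,"z":-1,"yaw":0},{"gripper":8.5,"x":-42.05,"y":-33.05,"z":0,"yaw":0},{"gripper":8.5,"x":-42.05,"y":-33.05,"z":0,"yaw":0}]'
python3 - <<'E'
from h import *
o=get_obs(); R=cv2.Rodrigues(o["tool_rot"])[0]
print(o["clock"],o["position"],o["joint_pos"],o["contact_force"]); print(R.round(3)); print(R.T@(np.array([.4935,.1415,.190])-o["position"])*100)
E
```

```text
clock: 1.4
position: [0.4952, 0.1359, 0.2553]
tool_rot: [-0.531, -3.096, 0.003]
contact_force: [-0.7, 0.5, -0.1]
opening: 0.0847
gripper_force: 0.0
1.4 [0.49524905 0.13587129 0.25534367] [-0.68582302  0.07936498  0.34809931  1.77021411 -0.02617169  1.29789116
  0.89940837] [-0.73755229  0.45773594 -0.10156399]
[[-0.943  0.333 -0.   ]
 [ 0.333  0.943 -0.002]
 [-0.    -0.002 -1.   ]]
[0.35471832 0.48608589 6.53324245]
```

```bash
python3 -m creep '[{"gripper":8.5,"x":0,"y":0,"z":0,"yaw":0.14},{"gripper":8.5,"x":0,"y":0,"z":0,"yaw":0.28},{"gripper":8.5,"x":0,"y":0,"z":0,"yaw":0.4},{"gripper":8.5,"x":0,"y":0,"z":0,"yaw":0.5},{"gripper":8.5,"x":0,"y":0,"z":0,"yaw":0.5},{"gripper":8.5,"x":0,"y":0,"z":0,"yaw":0.5}]'
python3 - <<'E'
from h import *
o=get_obs(); R=cv2.Rodrigues(o["tool_rot"])[0]
print(o["clock"],o["position"],o["joint_pos"],o["contact_force"]); print(R.round(3)); print(R.T@(np.array([.4935,.1415,.190])-o["position"])*100)
E
```

```text
clock: 2.0
position: [0.4933, 0.1418, 0.2563]
tool_rot: [-1.264, -2.876, -0.0]
contact_force: [-0.2, 0.2, 0.1]
opening: 0.0851
gripper_force: 0.0
2.0 [0.49330576 0.14179478 0.25626167] [-0.70959595  0.07732567  0.36132916  1.77070439 -0.0285114   1.29874701
  0.40093399] [-0.1705946   0.1571652   0.05393676]
[[-0.676  0.737 -0.   ]
 [ 0.737  0.676  0.   ]
 [ 0.    -0.    -1.   ]]
[-3.60367163e-02 -5.36571944e-03  6.62616084e+00]
```

```bash
python3 -m creep '[{"gripper":8.5,"x":0,"y":0,"z":2,"yaw":0},{"gripper":8.5,"x":0,"y":0,"z":4,"yaw":0},{"gripper":8.5,"x":0,"y":0,"z":5.5,"yaw":0},{"gripper":8.5,"x":0,"y":0,"z":6.6,"yaw":0},{"gripper":8.5,"x":0,"y":0,"z":6.6,"yaw":0},{"gripper":8.5,"x":0,"y":0,"z":6.6,"yaw":0}]'
python3 - <<'E'
from h import *
cv2.imwrite("pics/t2.png",np.hstack([cv2.resize(snapshot("top")[100:250,150:300],(400,400)),cv2.resize(snapshot("side")[30:180,240:390],(400,400))])[:,:,::-1])
E
```

```text
clock: 2.6
position: [0.4937, 0.1416, 0.1907]
tool_rot: [1.268, 2.874, 0.0]
contact_force: [-0.5, 0.2, 0.9]
opening: 0.0847
gripper_force: 0.0
```

View pics/t2.png

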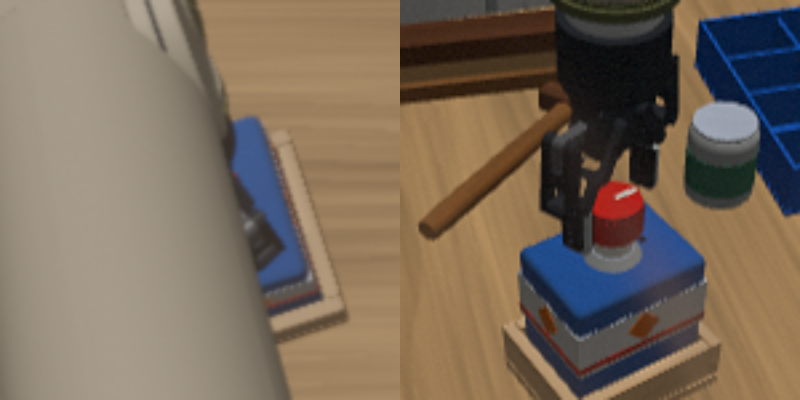

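The side view shows the jaws straddling the red cap (617,213 in the crop), roughly centred. The arm hides the cap in the top view. Now I'll close on it.

```bash
python3 -m creep '[{"gripper":4.2,"x":0,"y":0,"z":0,"yaw":0},{"gripper":4.2,"x":0,"y":0,"z":0,"yaw":0},{"gripper":4.2,"x":0,"y":0,"z":0,"yaw":0},{"gripper":4.2,"x":0,"y":0,"z":0,"yaw":0},{"gripper":4.2,"x":0,"y":0,"z":0,"yaw":0},{"gripper":4.2,"x":0,"y":0,"z":0,"yaw":0},{"gripper":4.2,"x":0,"y":0,"z":0,"yaw":0}]' 70
```

```text
clock: 3.4
position: [0.4946, 0.1425, 0.1915]
tool_rot: [1.268, 2.872, 0.005]
contact_force: [3.3, 3.8, 5.0]
opening: 0.0444
gripper_force: 70.6
```

```bash
python3 -m creep '[{"gripper":4.2,"x":0,"y":0,"z":0.2,"yaw":0},{"gripper":4.2,"x":0,"y":0,"z":0.4,"yaw":0},{"gripper":4.2,"x":0,"y":0,"z":0.6,"yaw":0},{"gripper":4.2,"x":0,"y":0,"z":0.7,"yaw":0},{"gripper":4.2,"x":0,"y":0,"z":0.7,"yaw":0},{"gripper":4.2,"x":0,"y":0,"z":0.7,"yaw":0}]'
```

```text
clock: 4.0
position: [0.4947, 0.1424, 0.1852]
tool_rot: [1.268, 2.872, 0.005]
contact_force: [-0.2, 1.9, 12.3]
opening: 0.0441
gripper_force: 71.2
```

```bash
python3 -m creep '[{"gripper":4.2,"x":0,"y":0,"z":0.1,"yaw":0},{"gripper":4.2,"x":0,"y":0,"z":0.15,"yaw":0},{"gripper":4.2,"x":0,"y":0,"z":0.15,"yaw":-0.1},{"gripper":4.2,"x":0,"y":0,"z":0.15,"yaw":-0.2},{"gripper":4.2,"x":0,"y":0,"z":0.15,"yaw":-0.3},{"gripper":4.2,"x":0,"y":0,"z":0.15,"yaw":-0.3}]'; python3 -c "
from h import *
print(get_obs()['moment'],get_obs()['joint_pos'])"
```

```text
clock: 4.6
position: [0.4947, 0.1424, 0.1846]
tool_rot: [0.819, 3.03, 0.005]
contact_force: [-4.2, 0.3, 21.9]
opening: 0.0443
gripper_force: 72.2
[-0.13806217  1.11544867  0.05324436] [-0.67886305  0.13827128  0.33772016  1.86299949 -0.05159534  1.14443112
  0.7200764 ]
```

```bash
python3 -m creep '[{"gripper":4.2,"x":0,"y":0,"z":0,"yaw":-0.1},{"gripper":4.2,"x":0,"y":0,"z":0,"yaw":-0.2},{"gripper":4.2,"x":0,"y":0,"z":0,"yaw":-0.3},{"gripper":4.2,"x":0,"y":0,"z":0,"yaw":-0.4},{"gripper":4.2,"x":0,"y":0,"z":0,"yaw":-0.5},{"gripper":4.2,"x":0,"y":0,"z":0,"yaw":-0.6},{"gripper":4.2,"x":0,"y":0,"z":0,"yaw":-0.7},{"gripper":4.2,"x":0,"y":0,"z":0,"yaw":-0.8},{"gripper":4.2,"x":0,"y":0,"z":0,"yaw":-0.82},{"gripper":4.2,"x":0,"y":0,"z":0,"yaw":-0.82},{"gripper":4.2,"x":0,"y":0,"z":0,"yaw":-0.82}]'
python3 - <<'E'
from h import *
print(get_obs()['moment'],get_obs()['joint_pos'])
cv2.imwrite("pics/t3.png",cv2.resize(snapshot("side")[60:160,270:370],(600,600))[:,:,::-1])
E
```

```text
clock: 5.7
position: [0.4948, 0.1422, 0.1847]
tool_rot: [-0.451, 3.105, 0.003]
contact_force: [-3.7, -0.8, 21.4]
opening: 0.0439
gripper_force: 72.2
[-0.21939516  0.81021648  0.04807635] [-0.62362369  0.13790862  0.27756475  1.86028901 -0.04233947  1.14456022
  1.52817674]
```

View pics/t3.png

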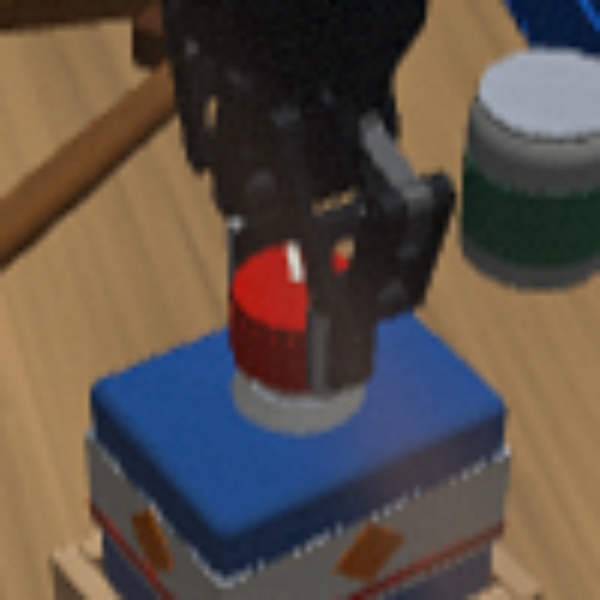

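The cap is down and has turned with the jaws: its white line, at (295,262), now points away from the side camera instead of right. Next I'll let it rise and open the gripper.

```bash
python3 -m creep '[{"gripper":4.2,"x":0,"y":0,"z":-0.3,"yaw":0},{"gripper":4.2,"x":0,"y":0,"z":-0.6,"yaw":0},{"gripper":4.2,"x":0,"y":0,"z":-0.8,"yaw":0},{"gripper":4.2,"x":0,"y":0,"z":-0.8,"yaw":0},{"gripper":8.5,"x":0,"y":0,"z":-0.8,"yaw":0},{"gripper":8.5,"x":0,"y":0,"z":-0.8,"yaw":0},{"gripper":8.5,"x":0,"y":0,"z":-0.8,"yaw":0},{"gripper":8.5,"x":0,"y":0,"z":-0.8,"yaw":0},{"gripper":8.5,"x":0,"y":0,"z":-0.8,"yaw":0},{"gripper":8.5,"x":0,"y":0,"z":-0.8,"yaw":0},{"gripper":8.5,"x":0,"y":0,"z":-0.8,"yaw":0}]'
```

```text
clock: 6.85
position: [0.4934, 0.1415, 0.1897]
tool_rot: [0.451, -3.109, -0.0]
contact_force: [0.1, -0.0, 0.4]
opening: 0.0851
gripper_force: 0.0
```

```bash
python3 -m creep '[{"gripper":8.5,"x":0,"y":0,"z":-2,"yaw":0},{"gripper":8.5,"x":0,"y":0,"z":-5,"yaw":0},{"gripper":8.5,"x":0,"y":0,"z":-8,"yaw":0},{"gripper":8.5,"x":3,"y":0,"z":-10,"yaw":0},{"gripper":8.5,"x":7,"y":0,"z":-10,"yaw":0},{"gripper":8.5,"x":10,"y":0,"z":-10,"yaw":0},{"gripper":8.5,"x":10,"y":0,"z":-10,"yaw":0},{"gripper":8.5,"x":10,"y":0,"z":-10,"yaw":0}]'
python3 - <<'E'
from h import *
cv2.imwrite("pics/t4.png",np.hstack([cv2.resize(snapshot("top")[100:250,150:300],(400,400)),cv2.resize(snapshot("side")[60:160,270:370],(400,400))])[:,:,::-1])
E
```

```text
clock: 7.65
position: [0.3976, 0.1131, 0.2902]
tool_rot: [-0.451, 3.108, 0.001]
contact_force: [1.0, -0.0, 0.6]
opening: 0.0848
gripper_force: 0.0
```

View pics/t4.png

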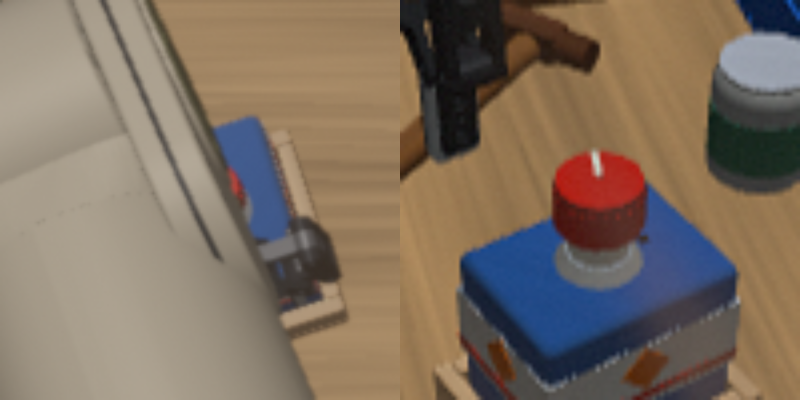

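The side view shows the cap back up, with the collar showing under it and the white line at (596,163) in the crop. I'll measure the turn and the height, comparing with the first picture.

Run:
```python
from h import *
A=[]
for im in (cv2.imread("pics/side0.png")[:,:,::-1].copy(),snapshot("side")):
    w=im[90:125,300:340].astype(int)
    g=(w[:18].min(2)>120); yy,xx=np.nonzero(g); p=onz("side",(xx.mean()+300,yy.mean()+90),.194)
    m=(w[...,0]>165)&(w[...,2]<90)|np.pad(g,((0,17),(0,0)))
    e=cv2.fitEllipse(cv2.convexHull(np.argwhere(m)[:,::-1].astype(np.int32)))
    c=onz("side",(e[0][0]+300,e[0][1]+90),.194); d=p-c; A.append(np.arctan2(d[1],d[0])); print(g.sum(),e[0],c,d,A[-1])
print("turn",A[1]-A[0])
```

```text
15 (19.48295783996582, 14.438543319702148) [0.4925345  0.14302982 0.194     ] [0.01148683 0.00548183 0.        ] 0.44526396853932176
10 (19.444440841674805, 14.39084529876709) [0.4925     0.14319535 0.194     ] [ 1.98712587e-03  1.37230329e-02 -1.11022302e-16] 1.4269936004962738
turn 0.981729631956952
```

The cap's top is at the same image height as before (it would sit about 1.5 px lower if caught), and the line has turned about 1.0–1.1 rad. The gripper is clear, so I'm handing it in.

```bash
python3 -c "
from rig import workorder
print(workorder.job_done())"
```

```text
the job is handed in; nothing more can be done
None
```

I pressed the blue tin's cap down, turned it about 1.1 rad anticlockwise and released it; the last picture shows it sprung back up. The amber bottle's cap wasn't touched, and the job is handed in (no verdict was returned).

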